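# Stow the stray socket in the push-latch tilt-out bin

## Robot

A 6-joint arm with a two-finger parallel gripper is mounted at the origin on the work surface. World frame = base frame: x ahead of the robot, y to its left, z up, the work surface at z = 0. Lengths are in m, angles in rad, forces in N, time in s.
With the tool pointing down it reaches from about 0.35 to 1 m from the base axis. Payload 7.1 kg.
Tool frame: the origin (TCP) lies at the very end of the fingers, on their centre line; the grasp point (between the pads) lies 19 mm behind it; z points along the fingers, y is the line along which they close (so a half turn about z gives the same grasp; the last joint's range is limited). The gripper opens to 85 mm and grips with 20 to 120 N. Pads are 22 mm wide; open, the fingers measure 114 mm over their backs; the gripper's body (76 mm by 85 mm) begins 54 mm behind the grasp point. The pads swing forward as they close: fully open they stand 13 mm farther back than shut.
Start: joints at [-1.254, 0.423, 1.63, -0, 1.089, -0.019], TCP at [0.206, -0.59, 0.192] pointing down, gripper open.
Joint ranges: [-3, 3], [-0.9, 2.11], [0.09, 2.58], [-1.31, 4.45], [0.11, 2.69], [-2.54, 2.54]. Speed limits (rad/s): [2.39, 2.39, 3.01, 3.14, 3.14, 3.14].

## Interface

Orientations are given as [roll, pitch, yaw] about the fixed x, y, z axes, in that order (R = Rz(yaw) Ry(pitch) Rx(roll)).
In Python, from station import manip, eyes, finish_job gives the robot as it stands. The module is installed in compiled form; this text tells all that it offers.
- The arm moves only by the shell command python3 -m creep 'ROWS' [FORCE]. ROWS is JSON, a list of rows, each a list of 3 entries, a list of its own where there are three numbers: the turn, a rotation vector about the tool's x, y, z in degrees, then the shift along the tool's x, y, z in mm, then the opening, from -1 (shut) to 1 (fully open). In form: [[[ax, ay, az], [x, y, z], grip], ...]. A call has 1 to 10 rows; each row shifts and turns the commanded pose from where the row before left it, along the tool's axes as they then stand; what a row does not reach is not made up. A row lasts 1/8 s, in which the tool goes at most 62.5 mm and 10.7 degrees, less where a joint would pass 70% of its speed; a pose out of reach is approached as far as the arm can. A call is refused whole if a number of a shift passes 62.5 or a number of a turn 10.7, either way. A call with a gripper value outside its range is refused whole. The fingers move at their own pace and stop on an object; FORCE is the grip in N (left out, the last holds). Time passes only in rows, so rows that do not move let the fingers close. It gives the time, the measured TCP pose, the force, the opening and the grip force at its end, in the units of the state.
- manip.observe(): the state, without advancing time (a new reading comes with each control period).
- eyes.get_image(name): name is "side" or "top" or "wrist"; returns (picture, depth): 480x640x3 uint8, red, green, blue; 480x640 float32, m along the optical axis (not along the pixel's ray), 0 where there is no reading.
- eyes.camera_model(name): a dict with "K" (3x3 intrinsics, pixels), "R" (3x3) and "t" (3): a world point X has camera coordinates R X + t. Camera axes: x right, y down, z forward; pixel columns grow to the right and rows downward; lengths in m; the calibration is good to about 2 mm. A picture is of the moment at which its call begins: read the wrist's pose just before it. camera_model takes no time and is no camera call; for the wrist camera it gives the pose at the moment of the call.
- finish_job(): hands the job in; it is judged then, once.
The state is a dict: "clock": time; "joint_positions": joint angles; "joint_vel": joint speeds; "tau": joint torques, N m; "ee_pos": TCP position; "orientation": TCP orientation; "force": force on the tool from outside, world axes, zero at the start; "moment": the same for the moment, N m; "gripper_width": finger opening in m; "grasp_force": force on a finger pad.
Only numpy, scipy, OpenCV 4.12 (cv2) and the standard library are available. Lean on these libraries where they do the work, as an engineer would, in place of code of your own. Each camera call takes 0.05 s, during which the arm holds its last target. There are 200 camera calls.

## Task

Put the stray stainless socket away in the empty compartment of the red tilt-out bin: press the bin's front in until its push latch lets go and it springs out, drop the socket in, then press the bin shut again until the latch catches and it stays closed. Press it gently, never ramming it against its stop, and leave everything else on the bench where it is.

Things in the scene. Friction and masses are not known exactly. Their poses are not given: they have to be found in the camera images.
- unit: Grey bin unit, fixed, 284 mm wide (y), 135 deep (x), 140 high. Origin: on the bench, mid-width, in the plane of the closed bin fronts; x points into the unit (the way the bin is pressed), y to the left seen from the robot. Its top board starts 34 mm behind the fronts: fingers can follow the bin in. Red bin: the right one, middle at y = -60 mm; the yellow left front is fixed.
- bin (a joint): Tilt of the red bin (rad). 0 = latched, front upright and flush; 0.6 = sprung fully out, top leaning to the robot; negative = pressed in past flush. A spring (3 to 6 N where pressed) always pushes it out. Push-push latch: pressed from 0 to the trip depth and let go, it swings out to 0.6; pressed from open to the trip depth and let go, it catches at 0. Let go sooner, it stays as it was.
- bin_hinge (a point): Middle of the red bin's hinge line, which runs along the unit's y at x = 0, 22 mm above the bench. About the trip depth: it cannot be seen and differs between units, 7 to 30 mm in past flush at the top edge, right at a stiff rubber stop (over 9 N per mm). A slow push (10-15 mm/s) risen to 7 to 9 N is at the stop and has tripped the latch; over 12 N is ramming it.
- bin_rim (a point): Middle of the outer top edge of the red bin's front, a flat panel 146 mm wide (y), 5 thick, 105 from hinge to edge (edge 127 mm above the bench when closed; open: 109 mm up and 59 mm nearer the robot). Turns with the bin; at joint 0 its axes are the unit's. Press with shut fingertips pointing down before it, tips 25 to 35 mm under the closed edge's height; it follows you out 60 mm.
- bin_slot (a point): Middle of the floor of the bin's empty (right) compartment, 36 mm behind the front's face and 30 mm to -y of the bin's middle; turns with the bin, axes as bin_rim. Inside 64 mm (x) by 80 mm (y); front wall 105 mm, back and side walls 75 mm high. Mouth's middle: 86 mm from this point along its z; with the bin out it lies 24 mm before the fronts' plane. Left compartment: bolts.
- socket: Stainless deep socket standing upright on the bench, 62 mm high, 28 mm diameter (23 mm over the lowest 20 mm), about 160 g. Origin: centre of its underside, z up.
- plug: Spark plug with a blue ceramic body, lying, 78 mm long, 18 mm thick; origin at its underside. Leave alone.
- elbow: Grey PVC pipe elbow, lying flat, legs 40 mm, 42 mm thick; origin under its corner. Leave alone.
- pulley: Small aluminium pulley lying flat, 60 mm diameter, 24 mm high; origin at its underside. Leave alone.
- jar: Grey jar with an orange cap, 68 mm diameter, 85 mm high, right of the unit; origin at its underside. Leave alone.
- spanner: Steel spanner, 150 mm long, lying left of the unit. Leave alone.

How it is judged:
By the outcome, as a careful person would: the job done as asked, in the order asked, and still so for the second after the job is handed in, with the robot touching nothing.
It also fails if it takes over 72 s, if anything falls off the work surface, if the arm or the gripper's body presses on something with over 40 N, if the wrist force passes 120 N, or if a joint passes its speed limit or range.

## Working session

There is one attempt and no reset: what is moved stays moved. The work goes in short steps, Python scripts to look and compute and a shell command to move; the robot and the scene stay as the last step left them, time stands still between calls to the robot, and variables do not carry over. Pictures are saved under pics/ and viewed, at most 10 in all, crops included, and the job is handed in when it is done.

```bash
mkdir -p pics
python3 - <<'E'
from station import manip, eyes
import cv2,numpy as np
print(manip.observe())
for n in("top","side"):
    p,d=eyes.get_image(n); cv2.imwrite(f"pics/{n}1.png",p[:,:,::-1]); np.savez(f"{n}1.npz",p=p,d=d)
    m=eyes.camera_model(n); print(n,m, -m["R"].T@m["t"])
E
```

```text
{'clock': 0.0, 'joint_positions': array([-1.25400286e+00,  4.23869278e-01,  1.63072884e+00, -8.13548055e-06,
        1.08859664e+00, -1.89872932e-02]), 'joint_vel': array([ 0.00047059,  0.00083632, -0.00060511,  0.00105619,  0.0002503 ,
        0.00025135]), 'tau': array([-1.63259632e-03, -5.57381701e+01, -2.81742561e+01, -1.37378711e-04,
        7.13641828e-03, -9.88692754e-07]), 'ee_pos': array([ 0.20577327, -0.58948248,  0.19071273]), 'orientation': array([-3.13999070e+00, -2.32173886e-05,  3.35784522e-01]), 'force': array([-0.14310744,  0.3756104 , -0.55812258]), 'moment': array([0.0104301 , 0.04167574, 0.01317452]), 'grasp_force': 0.0, 'gripper_width': 0.08529125512091058}
top {'K': array([[512.47323965,   0.        , 324.17112328],
       [  0.        , 512.47323965, 244.14006039],
       [  0.        ,   0.        ,   1.        ]]), 'R': array([[ 0.00716543, -0.99981955, -0.01759322],
       [-0.99037889, -0.00466412, -0.13830367],
       [ 0.13819666,  0.01841496, -0.9902336 ]]), 't': array([0.01566774, 0.55442434, 1.19362931])} [ 0.38402231 -0.00372982  1.25892641]
side {'K': array([[481.26603684,   0.        , 325.98406409],
       [  0.        , 481.26603684, 233.83871387],
       [  0.        ,   0.        ,   1.        ]]), 'R': array([[-0.98722848, -0.15869342,  0.01401205],
       [-0.11911681,  0.67688602, -0.72638591],
       [ 0.1057881 , -0.71877793, -0.68714421]]), 't': array([0.55804349, 0.14596651, 0.97754225])} [0.46489115 0.69239093 0.76992119]
```

View pics/top1.png

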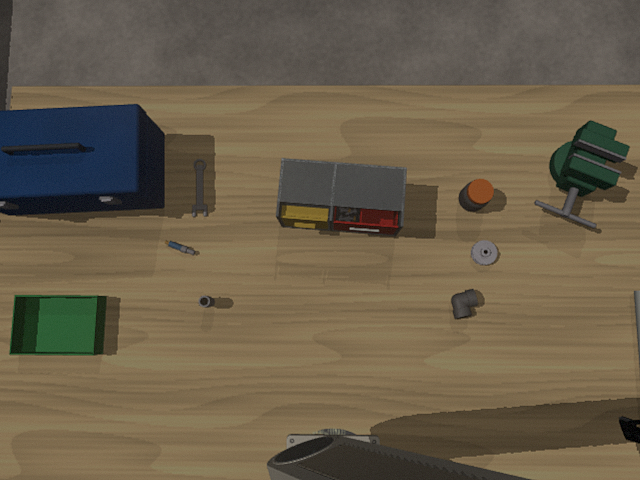

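View pics/side1.png

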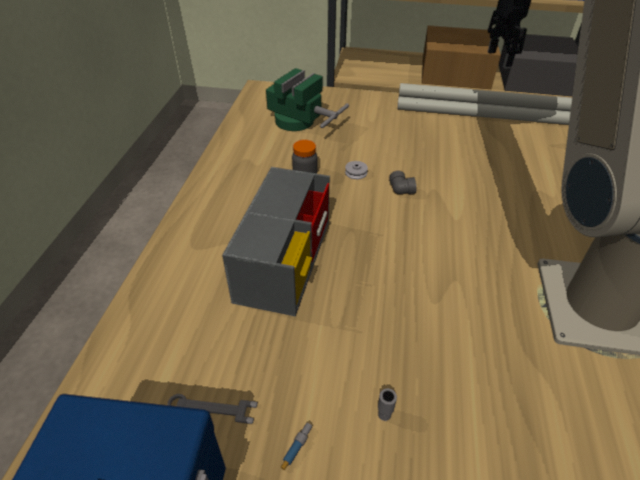

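The top view shows the socket at (206,301), the plug at (180,247), the unit across (278–406, 160–235) with the red bin at right, and the jar at (479,195). In the side view the socket's top is at (388,395).

```bash
cat > h.py <<'E'
import numpy as np,cv2
from station import manip,eyes
def pts(d,m):
    v,u=np.mgrid[:d.shape[0],:d.shape[1]]
    c=np.stack([(u-m["K"][0,2])/m["K"][0,0]*d,(v-m["K"][1,2])/m["K"][1,1]*d,d],-1)
    return (c-m["t"])@m["R"]
def ray(n_or_m,uv):
    m=n_or_m; r=m["R"].T@np.linalg.inv(m["K"])@[uv[0],uv[1],1.]; return -m["R"].T@m["t"], r/np.linalg.norm(r)
def onplane(m,uv,z):
    o,r=ray(m,uv); return o+r*(z-o[2])/r[2]
def tri(m1,a,m2,b):
    o1,r1=ray(m1,a);o2,r2=ray(m2,b)
    s=np.linalg.lstsq(np.stack([r1,-r2],1),o2-o1,rcond=None)[0]
    p,q=o1+s[0]*r1,o2+s[1]*r2; return (p+q)/2,np.linalg.norm(p-q)
E
python3 - <<'E'
from h import *
for n in("top","side"):
    z=np.load(n+"1.npz");p,d=z["p"],z["d"];m=eyes.camera_model(n);W=pts(d,m)
    hsv=cv2.cvtColor(p,cv2.COLOR_RGB2HSV);H,S,V=[hsv[...,i].astype(int) for i in range(3)]
    u0,v0,w=((206,301,25) if n=="top" else (388,402,30))
    k=np.zeros(d.shape,bool);k[v0-w:v0+w,u0-w:u0+w]=1;k&=d>0
    b=k&(W[...,2]>.05)
    vv,uu=np.nonzero(b);print(n,"socket",len(uu),uu.mean(),vv.mean(),np.median(W[b],0),W[b].min(0),W[b].max(0))
    for nm,c in(("red",((H<6)|(H>174))&(S>170)),("yel",(abs(H-25)<5)&(S>190))):
        c=c&(V>60)&(W[...,2]>.115)&(W[...,2]<.14)&(abs(W[...,1]+.1)<.35)&(W[...,0]<.8)
        q=W[c];print(nm,len(q),q.min(0),q.max(0))
        # front edge per y-bin
        for y in np.arange(q[:,1].min(),q[:,1].max(),.02):
            s=q[abs(q[:,1]-y-.01)<.01]
            if len(s)>2:print("  ",np.round([y+.01,s[:,0].min(),np.median(s[:,0]),s[:,0].max(),s[:,2].max()],4))
E
python3 - <<'E'
import cv2,numpy as np
a=cv2.imread('pics/top1.png');b=cv2.imread('pics/side1.png')
r=lambda i,x,y,w,h,s:cv2.resize(i[y:y+h,x:x+w],None,fx=s,fy=s,interpolation=cv2.INTER_CUBIC)
o=np.zeros((600,800,3),np.uint8)
c=r(a,265,150,155,95,5);o[:c.shape[0],:c.shape[1]]=c[:,:800]
c=r(a,190,285,40,30,4);o[480:600,0:160]=c
c=r(b,365,380,50,40,3);o[480:600,170:320]=c
cv2.imwrite('pics/crop1.png',o)
E
```

```text
top socket 116 204.41379310344828 301.36206896551727 [0.41579348 0.29732132 0.06108243] [0.40197546 0.28434209 0.05309345] [0.42773547 0.31089251 0.0651762 ]
red 126 [ 0.5811132  -0.1460669   0.12047928] [ 0.59520993 -0.00436352  0.13310611]
   [-0.1361  0.5811  0.5837  0.5862  0.1299]
   [-0.1161  0.5833  0.5848  0.5864  0.1288]
   [-0.0961  0.5853  0.5869  0.5892  0.1318]
   [-0.0761  0.5857  0.5884  0.5908  0.1284]
   [-0.0561  0.5877  0.5902  0.5929  0.1305]
   [-0.0361  0.5896  0.5914  0.5932  0.1294]
   [-0.0161  0.5903  0.5931  0.5952  0.1331]Traceback (most recent call last):
  File "<stdin>", line 11, in <module>
    return umr_minimum(a, axis, None, out, keepdims, initial, where)
ValueError: zero-size array to reduction operation minimum which has no identity
```

View pics/crop1.png

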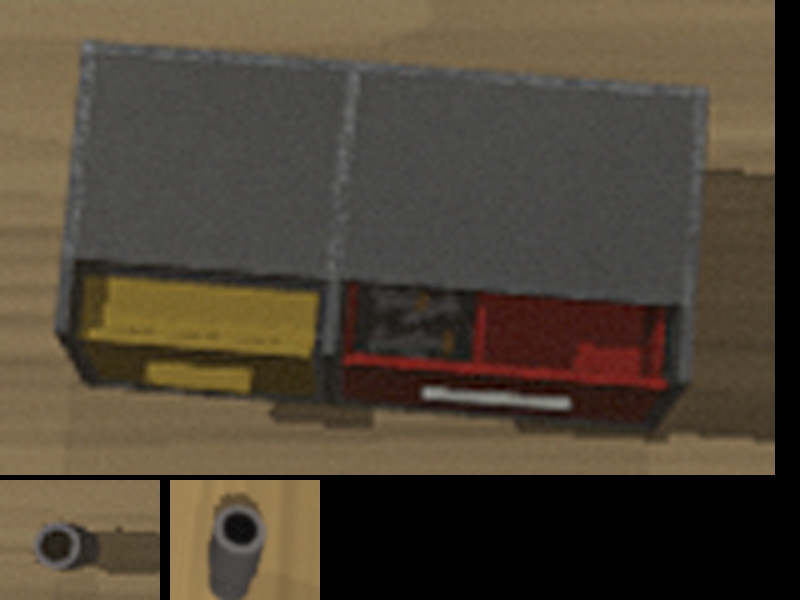

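The crop shows the red bin's front top edge running from (333.6,221.4) to (398.6,226.6) in top-view pixels. The empty compartment is at right, and the socket mouth is at (204.5,301.3) in the top view and (387.7,395.3) in the side view.

Run:
```python
from h import *
T=eyes.camera_model("top");S=eyes.camera_model("side")
print(tri(T,(204.2,301),S,(387.5,395)))
a,b=onplane(T,(333.6,221.8),.127),onplane(T,(398.6,227),.127);print(a,b,np.linalg.norm(a-b),np.arctan2(-(a-b)[0],(a-b)[1]))
# unit outer front/back corners at top z .14 : back edge
c,e=onplane(T,(282,159),.14),onplane(T,(406,168),.14);print(c,e,np.linalg.norm(c-e),np.arctan2(-(c-e)[0],(c-e)[1]))
yaw=-.077;print("rim mid",(a+b)/2)
# side view: red top points
z=np.load("side1.npz");W=pts(z["d"],S);hsv=cv2.cvtColor(z["p"],cv2.COLOR_RGB2HSV).astype(int)
for lo,hi in((.12,.135),):
    c=((hsv[...,0]<6)|(hsv[...,0]>174))&(hsv[...,1]>150)&(W[...,2]>lo)&(W[...,2]<hi)&(W[...,0]<.75)
    q=W[c];print(len(q),q.min(0),q.max(0))
    for y in(-.13,-.1,-.07,-.04,-.02):
        s=q[abs(q[:,1]-y)<.012]
        if len(s):print(y,s.min(0),np.median(s,0))
    print(q[:,2].max())
```

```text
(array([0.41728151, 0.2987153 , 0.0562134 ]), np.float64(0.0025606537660612695))
[ 0.59269747 -0.00347363  0.127     ] [ 0.58145968 -0.14879123  0.127     ] 0.14575147954011455 -0.07717900064693509
[0.73406799 0.11382058 0.14      ] [ 0.71364445 -0.16542877  0.14      ] 0.27999522215326844 -0.07300727651871156
rim mid [ 0.58707857 -0.07613243  0.127     ]
132 [ 0.58484746 -0.13940945  0.1200044 ] [0.59872021 0.00195212 0.12908753]
-0.13 [ 0.58484746 -0.13940945  0.12002409] [ 0.58650467 -0.13063358  0.12575243]
-0.1 [ 0.58701413 -0.11121173  0.1221736 ] [ 0.58931128 -0.10056637  0.12623361]
-0.07 [ 0.58974661 -0.08091025  0.1200044 ] [ 0.5916906  -0.06912765  0.12656467]
-0.04 [ 0.59151016 -0.05088126  0.12014577] [ 0.59389992 -0.03986288  0.12616728]
-0.02 [ 0.59307125 -0.0304915   0.12018674] [ 0.5955085  -0.0195069   0.12605591]
0.1290875305103657
```

```bash
python3 -m creep '[[[0,0,8],[0,0,0],-1],[[0,0,8],[0,0,0],-1],[[0,0,7.6],[0,0,0],-1],[[0,0,0],[21.8,-38.6,0],-1],[[0,0,0],[21.8,-38.6,0],-1],[[0,0,0],[21.8,-38.6,0],-1],[[0,0,0],[21.8,-38.6,0],-1],[[0,0,0],[21.8,-38.6,0],-1],[[0,0,0],[21.8,-38.6,0],-1],[[0,0,0],[21.8,-38.6,0],-1]]' 40; python3 -m creep '[[[0,0,0],[21.8,-38.6,0],-1],[[0,0,0],[21.8,-38.6,0],-1],[[0,0,0],[21.8,-38.6,0],-1],[[0,0,0],[21.8,-38.6,0],-1],[[0,0,0],[21.8,-38.6,0],-1],[[0,0,0],[21.8,-38.6,0],-1],[[0,0,0],[21.8,-38.6,0],-1],[[0,0,0],[0,0,0],-1],[[0,0,0],[0,0,0],-1]]'
```

```text
clock: 1.35
ee_pos: [0.3792, -0.3309, 0.1913]
orientation: [-3.141, 0.0, -0.076]
force: [0.1, 0.3, 0.5]
gripper_width: 0.0005
grasp_force: 0.0
clock: 2.48
ee_pos: [0.5507, -0.0745, 0.1911]
orientation: [3.141, 0.001, -0.075]
force: [-0.1, -0.4, 0.5]
gripper_width: 0.0001
grasp_force: 0.0
```

```bash
python3 -m creep '[[[0,0,0],[0,0,24],-1],[[0,0,0],[0,0,35],-1],[[0,0,0],[0,0,35],-1],[[0,0,0],[5,1.5,0],-1],[[0,0,0],[5,0,0],-1],[[0,0,0],[5,0,0],-1],[[0,0,0],[2,0,0],-1],[[0,0,0],[0,0,0],-1]]'
python3 - <<'E'
from h import *
p,d=eyes.get_image("side");cv2.imwrite("pics/s2.png",cv2.resize(p[140:330,210:410],None,fx=3,fy=3)[:,:,::-1])
E
```

```text
clock: 3.48
ee_pos: [0.5686, -0.0772, 0.0981]
orientation: [3.142, -0.001, -0.076]
force: [0.2, 0.7, 0.2]
gripper_width: 0.0002
grasp_force: 0.0
```

View pics/s2.png

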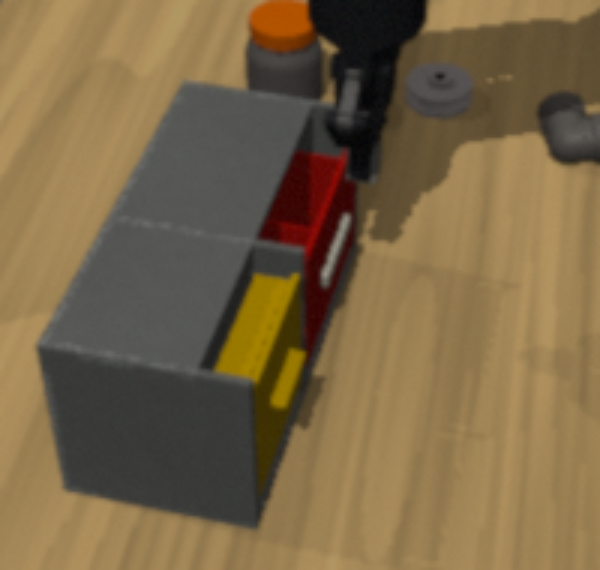

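The picture shows the shut fingertips near (365,175), just before the red front, and they look to be toward its right half. I'll check the projection.

Run:
```python
from h import *
S=eyes.camera_model("side")
o=manip.observe()["ee_pos"]
def pr(X):
    c=S["R"]@X+S["t"];u=(S["K"]@(c/c[2]))[:2];return (u-[210,140])*3
print(pr(o),pr(np.array([.587,-.076,.127])),pr(np.array([.5927,-.0035,.127])),pr(np.array([.5815,-.1488,.127])))
```

```text
[362.79540713 218.05110535] [337.02779599 184.52297667] [310.55080548 252.42211867] [360.72074156 122.95795386]
```

Run:
```python
from h import *
p,d=eyes.get_image("side");m=eyes.camera_model("side");W=pts(d,m)
k=(W[...,1]>-.2)&(W[...,1]<0.05)&(W[...,0]>.5)&(W[...,0]<.578)&(W[...,2]>.06)&(W[...,2]<.2)
q=W[k];print(len(q))
for z in np.arange(.06,.2,.01):
    s=q[abs(q[:,2]-z-.005)<.005]
    if len(s):print(round(z,2),len(s),s.min(0).round(3),s.max(0).round(3))
cv2.imwrite("pics/s3.png",cv2.resize(p[165:235,300:370],None,fx=8,fy=8,interpolation=cv2.INTER_CUBIC)[:,:,::-1])
```

```text
174
0.13 5 [ 0.564 -0.072  0.138] [ 0.576 -0.068  0.14 ]
0.14 25 [ 0.56  -0.085  0.14 ] [ 0.578 -0.062  0.149]
0.15 42 [ 0.559 -0.081  0.15 ] [ 0.578 -0.06   0.16 ]
0.16 41 [ 0.56  -0.079  0.16 ] [ 0.578 -0.061  0.17 ]
0.17 5 [ 0.558 -0.083  0.171] [ 0.578 -0.063  0.179]
0.18 31 [ 0.556 -0.103  0.18 ] [ 0.577 -0.042  0.19 ]
0.19 25 [ 0.558 -0.07   0.19 ] [ 0.575 -0.034  0.2  ]
```

View pics/s3.png

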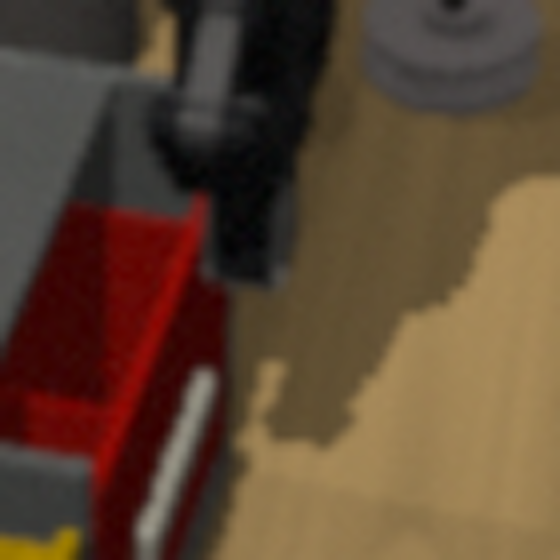

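Run:
```python
from h import *
o=manip.observe();print(o["clock"],o["ee_pos"],o["orientation"])
p,d=eyes.get_image("side");m=eyes.camera_model("side");W=pts(d,m)
for u,v in((322,180),(325,185),(330,180),(330,188),(330,192),(330,196),(331,199),(335,198),(331,203),(331,208),(331,212)):print(u,v,p[v,u],W[v,u].round(3))
p,d=eyes.get_image("top");m=eyes.camera_model("top");W=pts(d,m)
c=m["R"]@o["ee_pos"]+m["t"];print((m["K"]@(c/c[2])))
p2,d2=eyes.get_image("wrist");np.savez("w.npz",p=p2,d=d2);m=eyes.camera_model("wrist");print(-m["R"].T@m["t"])
c=m["R"]@o["ee_pos"]+m["t"];print(m["K"]@(c/c[2]),c)
a=np.hstack([cv2.resize(p[150:310,290:450],(400,400)),cv2.resize(p2,(400,400))])
cv2.imwrite("pics/s4.png",a[:,:,::-1])
```

```text
3.575 [ 0.56816033 -0.07712724  0.09774737] [-3.14157413e+00 -1.47594358e-04 -7.59598587e-02]
322 180 [52 51 51] [ 0.578 -0.015  0.23 ]
325 185 [16 14 14] [ 0.575 -0.027  0.209]
330 180 [33 34 34] [ 0.564 -0.017  0.23 ]
330 188 [12  9  9] [ 0.566 -0.039  0.194]
330 192 [12 11 12] [ 0.57  -0.064  0.164]
330 196 [12 15 14] [ 0.569 -0.063  0.155]
331 199 [15 16 15] [ 0.567 -0.065  0.146]
335 198 [66 62 57] [ 0.56  -0.072  0.143]
331 203 [81 66 42] [ 0.589 -0.226  0.   ]
331 208 [82 67 43] [ 0.586 -0.207 -0.001]
331 212 [86 71 45] [ 0.583 -0.189  0.003]
[365.70058419 234.78548224   1.        ]
[ 0.63480549 -0.081009    0.27858203]
[317.54791839 271.22764883   1.        ] [0.00122879 0.01762298 0.19195245]
```

View pics/s4.png

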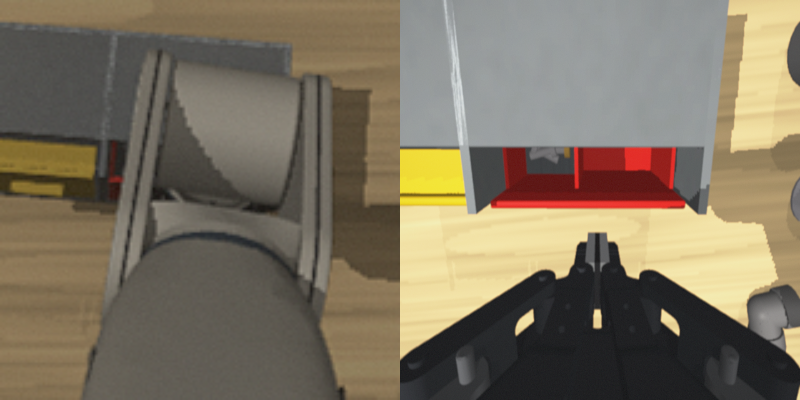

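The left panel (top view) shows the arm covering the bin. The right panel (wrist) shows the shut fingertips at (597,235), laterally centred on the red front (491–686, 205). I'll check tip depth there.

Run:
```python
from h import *
z=np.load("w.npz");m=eyes.camera_model("wrist");W=pts(z["d"],m)
for v in range(270,330,5):print(v,[ (round(float(z["d"][v,u]),3),W[v,u].round(3).tolist()) for u in(312,322)])
print(m["R"])
# red front top edge
for v in (236,242,246,250):print(v,W[v,300].round(3),z["p"][v,300])
```

```text
270 [(0.297, [0.533, -0.07, -0.001]), (0.296, [0.533, -0.079, -0.001])]
275 [(0.299, [0.528, -0.07, -0.002]), (0.297, [0.528, -0.079, -0.0])]
280 [(0.145, [0.581, -0.075, 0.143]), (0.146, [0.58, -0.08, 0.142])]
285 [(0.14, [0.581, -0.076, 0.148]), (0.14, [0.581, -0.08, 0.148])]
290 [(0.135, [0.581, -0.076, 0.153]), (0.135, [0.581, -0.079, 0.153])]
295 [(0.13, [0.581, -0.076, 0.158]), (0.13, [0.581, -0.079, 0.158])]
300 [(0.126, [0.581, -0.076, 0.163]), (0.127, [0.58, -0.079, 0.161])]
305 [(0.123, [0.58, -0.076, 0.165]), (0.123, [0.58, -0.079, 0.166])]
310 [(0.119, [0.581, -0.076, 0.17]), (0.119, [0.58, -0.079, 0.17])]
315 [(0.117, [0.58, -0.076, 0.172]), (0.116, [0.58, -0.079, 0.173])]
320 [(0.116, [0.579, -0.076, 0.174]), (0.116, [0.578, -0.079, 0.173])]
325 [(0.118, [0.576, -0.075, 0.173]), (0.107, [0.581, -0.079, 0.182])]
[[-7.64559614e-02 -9.97072959e-01 -2.08042394e-05]
 [-9.63036916e-01  7.38406586e-02  2.59051068e-01]
 [-2.58291278e-01  1.98260337e-02 -9.65863626e-01]]
236 [ 0.594 -0.07   0.118] [110  26  23]
242 [ 0.594 -0.071  0.126] [231  54  49]
246 [ 0.592 -0.071  0.126] [238  56  49]
250 [ 0.552 -0.061 -0.002] [216 157 113]
```

Both the side and wrist views put the real fingertip at z≈0.14, about 42 mm above the reported TCP. I'll test this with a gentle probe: if it's true, the tip passes over the rim with no force.

```bash
python3 -m creep '[[[0,0,0],[1.5,0,0],-1],[[0,0,0],[1.5,0,0],-1],[[0,0,0],[1.5,0,0],-1],[[0,0,0],[1.5,0,0],-1],[[0,0,0],[1.5,0,0],-1],[[0,0,0],[1.5,0,0],-1]]'
```

```text
clock: 4.47
ee_pos: [0.5773, -0.0779, 0.0975]
orientation: [-3.142, 0.0, -0.076]
force: [0.6, -1.0, 1.0]
gripper_width: 0.0001
grasp_force: 0.0
```

```bash
python3 -m creep '[[[0,0,0],[1.5,0,0],-1],[[0,0,0],[1.5,0,0],-1],[[0,0,0],[1.5,0,0],-1]]'
python3 - <<'E'
from h import *
m=eyes.camera_model("wrist");p,d=eyes.get_image("wrist");W=pts(d,m);hsv=cv2.cvtColor(p,cv2.COLOR_RGB2HSV).astype(int)
c=((hsv[...,0]<6)|(hsv[...,0]>174))&(hsv[...,1]>150)&(W[...,2]>.118);q=W[c]
for y in(-.13,-.1,-.07,-.04,-.02):
    s=q[abs(q[:,1]-y)<.008]
    if len(s):print(y,s[:,0].min(),s[:,0].max(),np.median(s[:,2]))
print(manip.observe()["force"])
for v in range(270,300,5):print(v,d[v,318],W[v,318])
E
```

```text
clock: 4.85
ee_pos: [0.5818, -0.0783, 0.0975]
orientation: [-3.142, 0.0, -0.076]
force: [0.3, 0.5, -0.0]
gripper_width: -0.0002
grasp_force: 0.0
-0.13 0.5849866430914372 0.5905373790806776 0.12510111320636277
-0.1 0.5870367421416053 0.5929139220537583 0.12508730544409993
-0.07 0.588781641139587 0.5952868645457481 0.12511626479730686
-0.04 0.5918686631819792 0.5976564619735685 0.12499046594044524
-0.02 0.59324107106724 0.5991403890067966 0.12493134680838769
[0.38576062 0.13346766 0.15234109]
270 0.16170593 [ 0.59291837 -0.0791123   0.1260712 ]
275 0.16258696 [ 0.5903294  -0.0789203   0.12585496]
280 0.14510085 [ 0.59454514 -0.07910887  0.14282779]
285 0.14038469 [ 0.5943248  -0.0790555   0.14777043]
290 0.13545962 [ 0.59432064 -0.07901711  0.15287128]
295 0.13065137 [ 0.59440661 -0.07898654  0.15782692]
```

The probe met no force and the wrist view shows the tip above the rim, so the true tip is at the reported z + 42 mm. I'll back off and lower by that much.

```bash
python3 -m creep '[[[0,0,0],[-8,-1,0],-1],[[0,0,0],[-8,-1,0],-1],[[0,0,0],[0,0,14],-1],[[0,0,0],[0,0,14],-1],[[0,0,0],[0,0,14],-1],[[0,0,0],[2,0,0],-1],[[0,0,0],[2,0,0],-1],[[0,0,0],[0,0,0],-1]]'
python3 - <<'E'
from h import *
p,d=eyes.get_image("side");m=eyes.camera_model("side");W=pts(d,m)
k=(W[...,1]>-.12)&(W[...,1]<-.03)&(W[...,0]>.54)&(W[...,0]<.58)&(W[...,2]>.03)&(W[...,2]<.16)&(p.max(-1)<90)
q=W[k];print(len(q),q.min(0),q.max(0))
E
```

```text
clock: 5.9
ee_pos: [0.5706, -0.0754, 0.0559]
orientation: [3.142, -0.001, -0.076]
force: [0.5, -0.0, -0.2]
gripper_width: -0.0002
grasp_force: 0.0
156 [ 0.55802401 -0.10104103  0.09594345] [ 0.57992495 -0.03115591  0.15976901]
```

Tip is now at z≈0.097, with the face about 6 mm short of the panel. Slow push follows.

```bash
python3 -m creep '[[[0,0,0],[1.5,0,0],-1],[[0,0,0],[1.5,0,0],-1],[[0,0,0],[1.5,0,0],-1],[[0,0,0],[1.5,0,0],-1],[[0,0,0],[1.5,0,0],-1]]';python3 -m creep '[[[0,0,0],[1.2,0,0],-1]]'
```

```text
clock: 6.58
ee_pos: [0.5769, -0.0759, 0.0555]
orientation: [-3.142, 0.001, -0.076]
force: [-3.2, 0.3, 2.4]
gripper_width: 0.0003
grasp_force: 1.2
clock: 6.7
ee_pos: [0.5779, -0.076, 0.0554]
orientation: [-3.142, 0.001, -0.076]
force: [-2.0, 0.1, 2.6]
gripper_width: -0.0001
grasp_force: 1.6
```

```bash
python3 -m creep '[[[0,0,0],[1.3,0,0],-1],[[0,0,0],[1.3,0,0],-1]]'
```

```text
clock: 6.95
ee_pos: [0.5807, -0.0762, 0.0554]
orientation: [-3.142, 0.001, -0.076]
force: [-4.2, 0.4, 1.9]
gripper_width: 0.0001
grasp_force: 1.7
```

```bash
python3 -m creep '[[[0,0,0],[0.8,0,0],-1]]'
```

```text
clock: 7.08
ee_pos: [0.5816, -0.0762, 0.0553]
orientation: [-3.142, 0.001, -0.076]
force: [-3.4, -0.6, 0.2]
gripper_width: 0.0
grasp_force: 1.7
```

```bash
python3 -m creep '[[[0,0,0],[0.9,0,0],-1]]'
```

```text
clock: 7.2
ee_pos: [0.5825, -0.0763, 0.0553]
orientation: [-3.142, 0.001, -0.076]
force: [-3.3, -0.1, 0.2]
gripper_width: 0.0003
grasp_force: 1.7
```

```bash
python3 -m creep '[[[0,0,0],[1,0,0],-1]]'
```

```text
clock: 7.32
ee_pos: [0.5835, -0.0764, 0.0553]
orientation: [-3.142, 0.001, -0.076]
force: [-3.7, 0.4, -0.5]
gripper_width: -0.0
grasp_force: 1.7
```

```bash
python3 -m creep '[[[0,0,0],[1,0,0],-1]]'
```

```text
clock: 7.45
ee_pos: [0.5844, -0.0764, 0.0552]
orientation: [-3.142, 0.001, -0.076]
force: [-4.0, -0.6, -1.8]
gripper_width: 0.0002
grasp_force: 1.9
```

```bash
python3 -m creep '[[[0,0,0],[1,0,0],-1]]'
```

```text
clock: 7.58
ee_pos: [0.5853, -0.0765, 0.0552]
orientation: [-3.142, 0.001, -0.076]
force: [-3.9, -0.1, -2.4]
gripper_width: 0.0003
grasp_force: 1.9
```

```bash
python3 -m creep '[[[0,0,0],[1,0,0],-1]]'
```

```text
clock: 7.7
ee_pos: [0.5864, -0.0766, 0.0552]
orientation: [-3.142, 0.001, -0.076]
force: [-4.6, -0.9, -3.2]
gripper_width: 0.0003
grasp_force: 2.0
```

```bash
python3 -m creep '[[[0,0,0],[1,0,0],-1]]'
```

```text
clock: 7.82
ee_pos: [0.5873, -0.0766, 0.0552]
orientation: [-3.141, 0.001, -0.076]
force: [-6.1, 0.5, -3.6]
gripper_width: 0.0
grasp_force: 2.6
```

```bash
python3 -m creep '[[[0,0,0],[0.4,0,0],-1]]'
```

```text
clock: 7.95
ee_pos: [0.5874, -0.0766, 0.0551]
orientation: [-3.141, 0.002, -0.076]
force: [-6.4, -0.2, -3.2]
gripper_width: 0.0001
grasp_force: 2.9
```

```bash
python3 -m creep '[[[0,0,0],[0.5,0,0],-1]]'
```

```text
clock: 8.07
ee_pos: [0.5875, -0.0766, 0.0551]
orientation: [-3.141, 0.002, -0.076]
force: [-6.7, -0.4, -1.6]
gripper_width: 0.0001
grasp_force: 3.5
```

```bash
python3 -m creep '[[[0,0,0],[0.7,0,0],-1]]'
```

```text
clock: 8.2
ee_pos: [0.5877, -0.0767, 0.055]
orientation: [-3.141, 0.004, -0.076]
force: [-9.5, 1.4, 0.1]
gripper_width: -0.0001
grasp_force: 4.4
```

The push reached 9.5 N with motion blocked at TCP x=0.5877, so it is at the stop. Backing out.

```bash
python3 -m creep '[[[0,0,0],[-5,0,0],-1],[[0,0,0],[-10,0,0],-1],[[0,0,0],[-10,0,0],-1],[[0,0,0],[-10,0,0],-1],[[0,0,0],[-10,0,0],-1],[[0,0,0],[-12,0,0],-1],[[0,0,0],[-15,0,0],-1],[[0,0,0],[-15,0,0],-1],[[0,0,0],[-15,0,0],-1],[[0,0,0],[0,0,-40],-1]]';python3 -m creep '[[[0,0,0],[0,0,-50],0],[[0,0,0],[0,0,-50],1],[[0,0,0],[0,0,0],1]]'
python3 - <<'E'
from h import *
p,d=eyes.get_image("side");np.savez("side2.npz",p=p,d=d);m=eyes.camera_model("side");W=pts(d,m);hsv=cv2.cvtColor(p,cv2.COLOR_RGB2HSV).astype(int)
c=((hsv[...,0]<6)|(hsv[...,0]>174))&(hsv[...,1]>150)&(W[...,2]>.06)&(W[...,2]<.14)&(abs(W[...,1]+.07)<.1)&(W[...,0]<.8)
q=W[c];print(len(q))
for y in(-.13,-.1,-.07,-.04,-.02):
    s=q[abs(q[:,1]-y)<.008]
    if len(s):print(y,s[s[:,0].argmin()],s[:,2].max())
E
```

```text
clock: 9.45
ee_pos: [0.4834, -0.0685, 0.0936]
orientation: [-3.141, 0.007, -0.076]
force: [1.4, -0.8, -0.3]
gripper_width: 0.0001
grasp_force: 0.0
clock: 9.82
ee_pos: [0.49, -0.0695, 0.1993]
orientation: [3.141, -0.008, -0.076]
force: [0.4, -0.5, 0.1]
gripper_width: 0.0545
grasp_force: 0.0
1829
-0.13 [ 0.52809364 -0.13191332  0.10848829] 0.12427855650793078
-0.1 [ 0.53076192 -0.09986668  0.10882505] 0.12255674782144492
-0.07 [ 0.53214895 -0.0769624   0.108262  ] 0.13689264525208492
-0.04 [ 0.53468651 -0.0477705   0.10810776] 0.1242873193338664
-0.02 [ 0.53571604 -0.02390931  0.10990975] 0.12367551874222851
```

Bin is open, with its rim at x≈0.531, z≈0.109. On to the socket.

```bash
python3 -m creep '[[[0,0,0],[-6,-22,0],1],[[0,0,0],[-13,-46,0],1],[[0,0,0],[-13,-46,0],1],[[0,0,0],[-13,-46,0],1],[[0,0,0],[-13,-46,0],1],[[0,0,0],[-13,-46,0],1],[[0,0,0],[-13,-46,20],1],[[0,0,0],[-13,-46,20],1],[[0,0,0],[0,0,0],1],[[0,0,0],[0,0,0],1]]'
python3 - <<'E'
from h import *
o=manip.observe();m=eyes.camera_model("wrist");p,d=eyes.get_image("wrist");W=pts(d,m)
print(o["ee_pos"],-m["R"].T@m["t"])
k=(abs(W[...,0]-.4165)<.04)&(abs(W[...,1]-.298)<.04)&(W[...,2]>.045)&(W[...,2]<.075);q=W[k];print(len(q),(q.min(0)+q.max(0))/2,q.min(0),q.max(0))
cv2.imwrite("pics/w5.png",p[:,:,::-1])
E
```

```text
clock: 11.12
ee_pos: [0.4161, 0.2805, 0.1542]
orientation: [3.14, 0.002, -0.075]
force: [-0.0, -0.9, 0.1]
gripper_width: 0.0853
grasp_force: 0.0
[0.41605049 0.28048364 0.15424582] [0.48320579 0.27698627 0.33515337]
936 [0.41876174 0.30298314 0.05397946] [0.40466726 0.289278   0.04504653] [0.43285622 0.31668828 0.06291239]
```

View pics/w5.png

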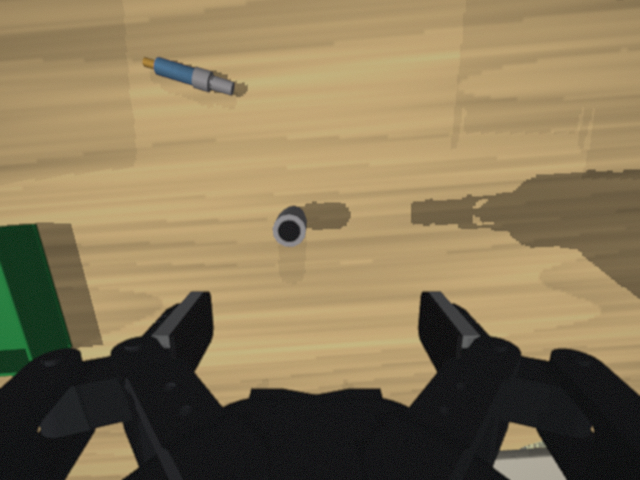

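The wrist view shows the socket mouth at (289,230) between and ahead of the open fingers (pads at columns 211 and 420). I'll check the clearance between body and pads.

Run:
```python
from h import *
m=eyes.camera_model("wrist");p,d=eyes.get_image("wrist");W=pts(d,m)
for u,v in((315,392),(315,400),(315,420),(315,450),(315,475),(270,400),(200,300),(205,310),(195,300),(170,340),(430,300),(460,335),(130,355),(500,350)):print(u,v,d[v,u].round(3),W[v,u].round(3))
```

```text
315 392 0.398 [ 0.21   0.298 -0.002]
315 400 0.077 [0.429 0.281 0.271]
315 420 0.07 [0.43  0.281 0.278]
315 450 0.064 [0.429 0.281 0.284]
315 475 0.059 [0.429 0.281 0.289]
270 400 0.076 [0.43  0.291 0.272]
200 300 0.127 [0.433 0.323 0.219]
205 310 0.131 [0.427 0.323 0.216]
195 300 0.127 [0.433 0.325 0.219]
170 340 0.104 [0.431 0.325 0.243]
430 300 0.127 [0.426 0.238 0.219]
460 335 0.104 [0.426 0.237 0.243]
130 355 0.092 [0.434 0.33  0.255]
500 350 0.093 [0.427 0.231 0.254]
```

```bash
python3 -m creep '[[[0,0,0],[0,-20.5,10],1],[[0,0,0],[0,0,35],1],[[0,0,0],[0,0,35],1],[[0,0,0],[0,0,35],1],[[0,0,0],[0,0,30],1],[[0,0,0],[0,0,18],1],[[0,0,0],[0,0,10],1],[[0,0,0],[0,0,0],1]]'
python3 - <<'E'
from h import *
m=eyes.camera_model("wrist");p,d=eyes.get_image("wrist");W=pts(d,m)
k=(abs(W[...,0]-.418)<.02)&(abs(W[...,1]-.301)<.02)&(W[...,2]>.05)&(W[...,2]<.07);q=W[k];print(len(q),(q.min(0)+q.max(0))/2,q.min(0),q.max(0))
k=(W[...,2]>.02)&(W[...,2]<.055)&(abs(W[...,1]-.301)<.06)&(abs(W[...,1]-.301)>.025)&(abs(W[...,0]-.418)<.03);q=W[k];print(len(q),q.min(0),q.max(0))
E
```

```text
clock: 12.22
ee_pos: [0.4188, 0.3018, -0.0177]
orientation: [3.141, 0.0, -0.076]
force: [-0.2, 0.6, 0.8]
gripper_width: 0.0855
grasp_force: 0.0
5382 [0.41865223 0.30312448 0.05634509] [0.40426158 0.28923808 0.05001222] [0.43304287 0.31701087 0.06267797]
3013 [0.40541163 0.24592404 0.03261472] [0.43566168 0.35876503 0.0549958 ]
```

```bash
python3 -m creep '[[[0,0,0],[0,-1.3,3],-1],[[0,0,0],[0,0,0],-1],[[0,0,0],[0,0,0],-1],[[0,0,0],[0,0,0],-1],[[0,0,0],[0,0,0],-1],[[0,0,0],[0,0,0],-1]]' 45
```

```text
clock: 13.02
ee_pos: [0.419, 0.3033, -0.0201]
orientation: [-3.141, -0.0, -0.076]
force: [-1.6, 0.5, 6.2]
gripper_width: 0.0269
grasp_force: 44.0
```

```bash
python3 -m creep '[[[0,0,0],[0,0,-15],-1],[[0,0,0],[0,0,-40],-1],[[0,0,0],[0,0,-45],-1],[[0,0,0],[0,0,-45],-1],[[0,0,0],[0,0,-25],-1],[[0,0,0],[8.4,19.8,0],-1],[[0,0,0],[15,34,0],-1],[[0,0,0],[17,38,0],-1],[[0,0,0],[17,38,0],-1],[[0,0,0],[17,38,0],-1]]'; python3 -m creep '[[[0,0,0],[17,38,0],-1],[[0,0,0],[17,38,0],-1],[[0,0,0],[17,38,0],-1],[[0,0,0],[17,38,0],-1],[[0,0,0],[17,38,0],-1],[[0,0,0],[15,34,0],-1],[[0,0,0],[0,4,0],-1],[[0,0,0],[0,0,0],-1],[[0,0,0],[0,0,0],-1]]';  python3 - <<'E'
from h import *
p2,d2=eyes.get_image("wrist")
p,d=eyes.get_image("side")
cv2.imwrite("pics/s6.png",np.hstack([cv2.resize(p[100:300,220:420],(400,400)),cv2.resize(p2,(400,400))])[:,:,::-1])
m=eyes.camera_model("wrist");W=pts(d2,m);hsv=cv2.cvtColor(p2,cv2.COLOR_RGB2HSV).astype(int)
c=((hsv[...,0]<6)|(hsv[...,0]>174))&(hsv[...,1]>150)&(W[...,2]>.05)&(W[...,2]<.14);q=W[c];print(q.min(0),q.max(0))
print(manip.observe()["ee_pos"])
E
```

```text
clock: 14.28
ee_pos: [0.4802, 0.1287, 0.1501]
orientation: [-3.142, -0.0, -0.076]
force: [0.7, -0.7, -1.4]
gripper_width: 0.0269
grasp_force: 44.6
clock: 15.4
ee_pos: [0.562, -0.1039, 0.1496]
orientation: [-3.141, 0.001, -0.075]
force: [0.4, 0.4, -1.8]
gripper_width: 0.027
grasp_force: 44.6
[ 0.52837395 -0.14737468  0.05000868] [0.62742281 0.00524212 0.13826398]
[ 0.56226079 -0.10388144  0.14963934]
```

View pics/s6.png

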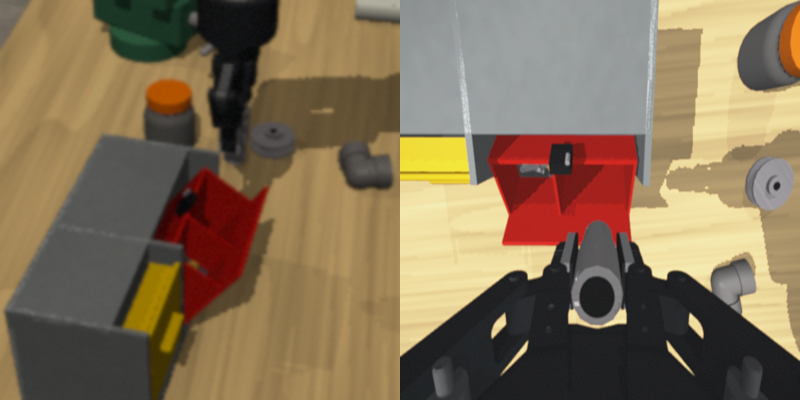

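The view shows the bin open and the socket held above the right compartment. There is a black block by the partition at (560,158) in the wrist panel, so I'll locate it before lowering.

Run:
```python
from h import *
m=eyes.camera_model("wrist");p,d=eyes.get_image("wrist");W=pts(d,m)
k=np.zeros(d.shape,bool);k[170:215,235:285]=1;k&=(p.max(-1)<75)&(W[...,2]>.08);q=W[k];print(len(q),q.min(0),q.max(0))
for u,v in((258,190),(258,180),(265,175),(255,205),(310,180),(350,180),(350,220),(350,280),(258,240)):print(u,v,p[v,u],W[v,u].round(3))
```

```text
1174 [ 0.59659485 -0.10770041  0.11909387] [ 0.6290516  -0.06105444  0.33065668]
258 190 [31 31 34] [ 0.608 -0.073  0.134]
258 180 [32 31 33] [ 0.613 -0.073  0.127]
265 175 [30 32 33] [ 0.616 -0.076  0.122]
255 205 [38 39 38] [ 0.6   -0.071  0.136]
310 180 [163  28  25] [ 0.61  -0.103  0.113]
350 180 [164  34  30] [ 0.608 -0.128  0.113]
350 220 [164  34  28] [ 0.569 -0.132  0.052]
350 280 [68 50 50] [ 0.574 -0.118  0.194]
258 240 [106  27  22] [ 0.565 -0.059  0.079]
```

```bash
python3 -m creep '[[[0,0,0],[0,0,20],-1],[[0,0,0],[0,0,25],-1],[[0,0,0],[0,0,20],-1],[[0,0,0],[0,0,5],-1],[[0,0,0],[0,0,0],-1],[[0,0,0],[0,0,0],-1]]'; python3 -m creep '[[[0,0,0],[0,0,0],0.2],[[0,0,0],[0,0,0],0.2],[[0,0,0],[0,0,0],0.2],[[0,0,0],[0,0,0],0.2],[[0,0,0],[0,0,-20],0.2],[[0,0,0],[0,0,-40],0.2],[[0,0,0],[0,0,-40],0.2],[[0,0,0],[-30,0,0],0.2],[[0,0,0],[-30,0,0],-1],[[0,0,0],[0,0,0],-1]]';  python3 - <<'E'
from h import *
p2,d2=eyes.get_image("wrist")
p,d=eyes.get_image("side")
cv2.imwrite("pics/s7.png",np.hstack([cv2.resize(p[100:300,220:420],(400,400)),cv2.resize(p2,(400,400))])[:,:,::-1])
E
```

```text
clock: 16.3
ee_pos: [0.5633, -0.1049, 0.0805]
orientation: [3.141, -0.002, -0.076]
force: [0.4, 0.4, -1.7]
gripper_width: 0.0268
grasp_force: 44.6
clock: 17.55
ee_pos: [0.5008, -0.1, 0.1795]
orientation: [-3.141, 0.001, -0.076]
force: [0.6, -0.4, 0.1]
gripper_width: 0.0156
grasp_force: 0.0
```

View pics/s7.png

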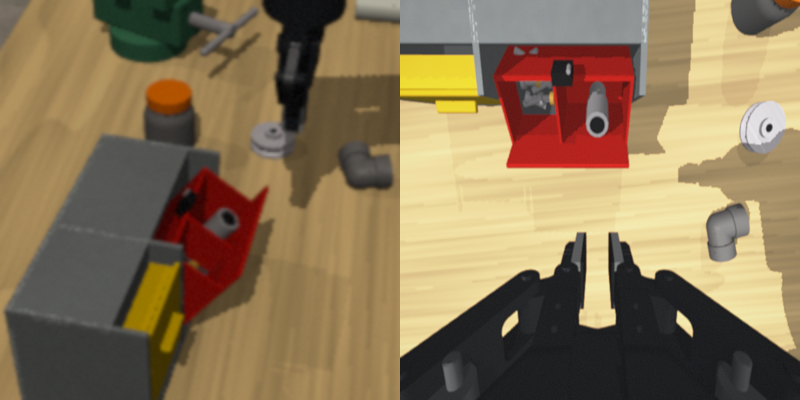

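The socket is in the right compartment, at (597,115) in the wrist panel. Moving to before the front to press it shut.

```bash
python3 -m creep '[[[0,0,0],[-9,-30,0],-1],[[0,0,0],[0,0,30],-1],[[0,0,0],[0,0,35],-1],[[0,0,0],[0,0,35],-1],[[0,0,0],[0,0,23.5],-1],[[0,0,0],[6,0,0],-1],[[0,0,0],[6,0,0],-1],[[0,0,0],[3,0,0],-1],[[0,0,0],[3,0,0],-1],[[0,0,0],[3,0,0],-1]]' 40;  python3 -m creep '[[[0,0,0],[3,0,0],-1],[[0,0,0],[3,0,0],-1],[[0,0,0],[3,0,0],-1]]'
```

```text
clock: 18.9
ee_pos: [0.5174, -0.0714, 0.0565]
orientation: [3.142, -0.001, -0.076]
force: [-0.4, 0.5, -0.3]
gripper_width: -0.0001
grasp_force: 0.0
clock: 19.27
ee_pos: [0.5245, -0.0718, 0.0559]
orientation: [-3.141, 0.003, -0.076]
force: [-4.2, 0.0, 5.1]
gripper_width: -0.0
grasp_force: 2.4
```

Contact. Next I'll push to about 0.565, well short of flush.

```bash
python3 -m creep '[[[0,0,0],[3,0,0],-1],[[0,0,0],[3,0,0],-1],[[0,0,0],[3,0,0],-1],[[0,0,0],[3,0,0],-1],[[0,0,0],[3,0,0],-1],[[0,0,0],[3,0,0],-1]]'; python3 -m creep '[[[0,0,0],[3,0,0],-1],[[0,0,0],[3,0,0],-1],[[0,0,0],[3,0,0],-1],[[0,0,0],[3,0,0],-1],[[0,0,0],[3,0,0],-1],[[0,0,0],[3,0,0],-1]]'
```

```text
clock: 20.02
ee_pos: [0.5442, -0.0734, 0.056]
orientation: [-3.142, -0.0, -0.076]
force: [-3.2, -0.4, 2.8]
gripper_width: 0.0
grasp_force: 1.5
clock: 20.78
ee_pos: [0.5622, -0.0747, 0.056]
orientation: [-3.142, -0.0, -0.076]
force: [-2.6, 0.6, 2.4]
gripper_width: 0.0
grasp_force: 1.3
```

```bash
python3 -m creep '[[[0,0,0],[1.6,0,0],-1],[[0,0,0],[1.6,0,0],-1],[[0,0,0],[1.6,0,0],-1],[[0,0,0],[1.6,0,0],-1],[[0,0,0],[1.6,0,0],-1],[[0,0,0],[1.6,0,0],-1],[[0,0,0],[1.6,0,0],-1],[[0,0,0],[1.6,0,0],-1]]'; python3 -m creep '[[[0,0,0],[1.5,0,0],-1],[[0,0,0],[1.5,0,0],-1],[[0,0,0],[1.5,0,0],-1],[[0,0,0],[1.5,0,0],-1]]'
```

```text
clock: 21.78
ee_pos: [0.5748, -0.0757, 0.056]
orientation: [-3.142, -0.0, -0.076]
force: [-2.4, 0.3, 2.3]
gripper_width: 0.0002
grasp_force: 1.1
clock: 22.28
ee_pos: [0.5805, -0.0762, 0.0559]
orientation: [-3.142, 0.0, -0.076]
force: [-2.9, -0.1, 1.9]
gripper_width: -0.0001
grasp_force: 1.5
```

```bash
python3 -m creep '[[[0,0,0],[1.3,0,0],-1],[[0,0,0],[1.3,0,0],-1],[[0,0,0],[1.3,0,0],-1]]'
```

```text
clock: 22.65
ee_pos: [0.5843, -0.0765, 0.0558]
orientation: [-3.142, 0.001, -0.076]
force: [-3.2, 0.2, -1.5]
gripper_width: -0.0
grasp_force: 1.5
```

```bash
python3 -m creep '[[[0,0,0],[1,0,0],-1]]'
```

```text
clock: 22.78
ee_pos: [0.5852, -0.0765, 0.0557]
orientation: [-3.142, 0.001, -0.076]
force: [-2.5, -0.1, -0.7]
gripper_width: -0.0001
grasp_force: 1.7
```

```bash
python3 -m creep '[[[0,0,0],[1,0,0],-1]]'
```

```text
clock: 22.9
ee_pos: [0.586, -0.0766, 0.0557]
orientation: [-3.142, 0.001, -0.076]
force: [-4.5, 0.2, -1.9]
gripper_width: -0.0
grasp_force: 1.7
```

```bash
python3 -m creep '[[[0,0,0],[1,0,0],-1]]'
```

```text
clock: 23.02
ee_pos: [0.587, -0.0766, 0.0556]
orientation: [-3.142, 0.001, -0.076]
force: [-4.8, -0.0, -2.3]
gripper_width: 0.0002
grasp_force: 1.8
```

```bash
python3 -m creep '[[[0,0,0],[0.7,0,0],-1]]'
```

```text
clock: 23.15
ee_pos: [0.5874, -0.0766, 0.0556]
orientation: [-3.142, 0.002, -0.076]
force: [-5.5, 0.2, -3.6]
gripper_width: -0.0003
grasp_force: 2.6
```

```bash
python3 -m creep '[[[0,0,0],[0.7,0,0],-1]]'
```

```text
clock: 23.28
ee_pos: [0.5876, -0.0767, 0.0556]
orientation: [-3.142, 0.003, -0.076]
force: [-7.5, 0.2, -1.9]
gripper_width: -0.0004
grasp_force: 3.4
```

```bash
python3 -m creep '[[[0,0,0],[0.4,0,0],-1]]'
```

```text
clock: 23.4
ee_pos: [0.5877, -0.0767, 0.0555]
orientation: [-3.141, 0.003, -0.076]
force: [-7.9, 1.6, -1.0]
gripper_width: 0.0
grasp_force: 3.7
```

It's at the stop at 8 N, so I'll retract gently and check.

```bash
python3 -m creep '[[[0,0,0],[-3,0,0],-1],[[0,0,0],[-3,0,0],-1],[[0,0,0],[-5,0,0],-1],[[0,0,0],[-5,0,0],-1],[[0,0,0],[-8,0,0],-1],[[0,0,0],[-12,0,0],-1],[[0,0,0],[-20,0,0],-1],[[0,0,0],[-25,0,0],-1],[[0,0,0],[0,0,-50],-1],[[0,0,0],[0,0,-60],-1]]'; python3 -m creep '[[[0,0,0],[-30,0,0],-1],[[0,0,0],[0,0,0],-1],[[0,0,0],[0,0,0],-1]]'
python3 - <<'E'
from h import *
p2,d2=eyes.get_image("wrist")
p,d=eyes.get_image("side")
cv2.imwrite("pics/s8.png",np.hstack([cv2.resize(p[100:300,220:420],(400,400)),cv2.resize(p2,(400,400))])[:,:,::-1])
E
```

```text
clock: 24.65
ee_pos: [0.5066, -0.0705, 0.1663]
orientation: [-3.141, 0.003, -0.076]
force: [0.7, 0.4, -0.5]
gripper_width: 0.0002
grasp_force: 0.0
clock: 25.02
ee_pos: [0.4786, -0.0684, 0.166]
orientation: [3.142, -0.0, -0.076]
force: [-0.3, -0.2, 0.5]
gripper_width: -0.0001
grasp_force: 0.0
```

View pics/s8.png

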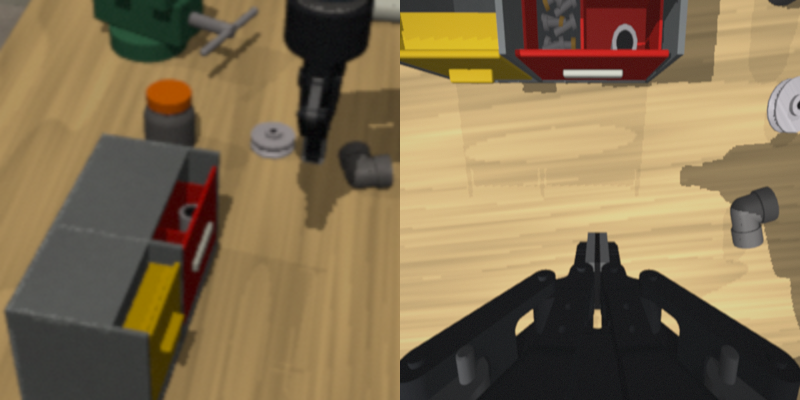

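The bin is shut flush, the socket stands in the right compartment at (625,40), and the robot is clear of everything.

```bash
python3 -c "
from station import finish_job
print(finish_job())"
```

```text
the job is handed in; nothing more can be done
None
```

The socket is standing in the red bin's empty right compartment, and the bin is latched shut and flush; I saw about 9.5 N at most while pressing, other items were not touched, and the job was handed in at about 25 s.

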